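# Stopper the blank bottle and hold it in the photometer's read position

## Robot

A 7-joint arm with a two-finger parallel gripper is mounted at the origin on the work surface. World frame = base frame: x ahead of the robot, y to its left, z up, the work surface at z = 0. Lengths are in mm, angles in rad, forces in N, time in s.
With the tool pointing down it reaches from about 400 to 875 mm from the base axis. Payload 4.4 kg.
Tool frame: the origin (TCP) lies at the very end of the fingers, on their centre line; the grasp point (between the pads) lies 19 mm behind it (ctrl.grip_depth is the distance from the TCP to the grasp point, in mm); z points along the fingers, x is the direction in which the jaws open and shut, and the axes are right-handed (so a half turn about z gives the same grasp; the last joint's range is limited). The gripper opens to 85 mm and grips with 20 to 120 N. Pads are 22 mm wide; open, the fingers measure 114 mm over their backs; the gripper's body (76 mm by 85 mm) begins 54 mm behind the grasp point. The pads swing forward as they close: fully open they stand 13 mm farther back than shut.
Start: joints at [-1.24, 0.628, 0.038, 1.517, -0.027, 0.996, -0.02], TCP at [251.183, 599.521, 231.313] pointing down, gripper open.
Joint ranges: [-3.06, 3.06], [-0.37, 2.12], [-1.25, 1.32], [0.18, 2.47], [-1.1, 4.24], [0.23, 1.98], [-2.94, 2.94]. Speed limits (rad/s): [2.57, 2.57, 3.14, 3.14, 3.14, 3.14, 3.14].

## Interface

Orientations are given as [roll, pitch, yaw] about the fixed x, y, z axes, in that order (R = Rz(yaw) Ry(pitch) Rx(roll)).
In Python, from cell import ctrl gives the robot as it stands.
- The arm moves only by the shell command python3 -m creep 'ROWS'. ROWS is JSON, a list of rows, each an object with "hand": the opening, from 0 (shut) to 1 (fully open); "travel": the shift along the tool's x, y, z in cm, a list of three; "angular": the turn, a rotation vector about the tool's x, y, z in degrees, a list of three. In form: [{"hand": hand, "travel": [tx, ty, tz], "angular": [rx, ry, rz]}, ...]. A call has 1 to 20 rows; each row is the pose to reach, as a shift and turn from the pose measured when the call began, along the tool's axes at that moment; what a row does not reach only later rows make up. A row lasts 1/10 s, in which the tool goes at most 50 mm and 8.59 degrees, less where a joint would pass 70% of its speed; a pose out of reach is approached as far as the arm can. A call with a gripper value outside its range is refused whole. The fingers move at their own pace and stop on an object; the grip force is fixed at half the most. Time passes only in rows, so rows that repeat a pose let the fingers close. It gives the time, the measured TCP pose, the force and the opening at its end, in the units of the state.
- ctrl.read_state(): the state, without advancing time (a new reading comes with each control period).
- ctrl.get_image(name): name is "scene" or "top" or "wrist"; returns a dict with "frame" (400x640x3 uint8, red, green, blue), "fx", "fy", "cx", "cy" (pixels), "origin" and "orientation" of the camera in the world. Camera axes: x right, y down, z forward; pixel columns grow to the right and rows downward; lengths in mm; the calibration is good to about 2 mm. A picture is of the moment at which its call begins. There is no depth.
- ctrl.finish_job(): hands the job in, once; it reports no verdict.
Trained networks look in the newest picture that a camera, given by its name, has taken for a name from the list of things; names that differ only in an ending like _2 or _b are one class to them, and where a whole thing is asked for, a point or a joint stands for the part that bears it (a point fixed in the world has none). Each returns a list of dicts, best first, with "confidence" (0 to 1); they miss things now and then, are a little off and sometimes report something else, mostly with a low value. They report only what shows in the picture. A call takes as long as a camera call.
- ctrl.regions_of(camera, thing): "region" (400x640 bool, what is visible of it).
- ctrl.spot_point(camera, thing): "at" ([x, y, z] in mm, in world coordinates, good to about 4 mm: a listed point, or the origin of a listed thing).
The state is a dict: "clock": time; "qpos": joint angles; "qd": joint speeds; "tau": joint torques, N m; "eef_pos": TCP position; "tool_rot": TCP orientation; "force": force on the tool from outside, world axes, zero at the start; "torque": the same for the moment, N m; "width": finger opening in mm.
Only numpy, scipy, OpenCV 4.12 (cv2) and the standard library are available. Lean on these libraries where they do the work, as an engineer would, in place of code of your own. Each camera call takes 0.05 s, during which the arm holds its last target. There are 200 camera calls.

## Task

Take the blue stopper from the rack and set it upright and fully home in the neck of the glass blank bottle standing in the photometer's pulled-out sample slide, and let go of it. Then take the slide by its black upright grip and push it into the reading head until you feel the ball click into its notch; stop there, do not run on through the click, and finish while still gripping the slide at the notch for the zero reading. Leave the white stopper, the brown bottle and the beaker alone, and do not tip the blank bottle.

Things in the scene. Friction and masses are not known exactly. Their poses are not given: they have to be found in the camera images.
- photometer: White photometer, fixed. Origin on the bench under the middle of the tunnel mouth in its head's front face; y: the way the slide is pushed in, x: away from the operator. Head x -80 to 100, y 0 to 130, 166 mm high (screen to 210 mm), tunnel 80 mm wide, roof at 144 mm: a stopper over 5 mm proud hits it. Bed 94 mm wide, 22 mm high, to y = -250; a brass ball plunger sticks out to x = 62 at y = -65.
- slide_in (a joint): How far the sample slide (60 mm wide plate, top 24 mm over the bench) is pushed in, m: 0 fully out (as it starts), notch 0.145, end stop 0.165. Friction about 1.5 N, plus 4 N per m/s. A sprung ball draws it into the notch from about 4 mm away and takes about 11 N more than the friction to push out again; nothing else stops it there.
- slide: The aluminium sample slide, 181 mm long. Origin under the centre of its bottle well, 12 mm over the bench; axes as the photometer's. On its outer end, at y = -125 mm, an upright black grip: 34 mm along x, 16 mm along y (the sliding direction), 40 mm tall from the slide's top face (z 12 to 52 mm). At the notch the grip stands 75 mm in front of the head.
- grip_point (a point): Point in the middle of the slide's black grip, 24 mm over its foot (48 mm over the bench), where to take it.
- well_floor (a point): Centre of the floor of the slide's square bottle well (24 mm over the bench; inside 52 mm square, walls 18 mm high, 4 mm thick).
- slide_mark (a point): Near (-x) end of the red line across the slide's top face, 115 mm behind the centre of the bottle. At the notch it is level, along the photometer's y, with read_mark.
- read_mark (a point): Red line on the near (-x) guide rail of the bed, 65 mm in front of the head; at the notch the slide's red line stands next to it.
- blank_bottle: Clear glass blank bottle, empty, loose in the slide's well (1 mm play all round), 50 mm outside diameter, 80 mm tall, about 0.14 kg. Origin at the centre of its underside, z up. Neck 30 mm outside at the rim and 27 mm 24 mm lower; bore 24 mm at the mouth, tapering to 21 mm.
- bottle_mouth (a point): Centre of the bottle's mouth, in the plane of its rim (104 mm over the bench).
- blue_stopper: Blue plastic stopper, 18 g, plug down in an end hole of the rack. Origin at the centre of the plug's lower end, z up to its head. Plug 24 mm long, tapered from 18 to 21.6 mm diameter; then a collar 31 mm wide, 4 mm thick, that seats on the bottle's rim; then a round ribbed head 26 mm in diameter, 28 to 58 mm above the origin, to grip.
- blue_collar (a point): Centre of the underside of the blue stopper's collar, 24 mm above its origin; fully home it meets bottle_mouth.
- white_stopper: White stopper of the same shape in the other end hole of the rack (which of the two end holes varies). Leave it.
- stopper_rack: White stopper rack, fixed, 180 (x) x 50 (y) x 32 mm high, three holes 24 mm wide at x = -58, 0 and 58 mm of its own frame; the middle one is empty. Origin at the centre of its underside. A stopper's collar rests on its top face.
- reagent_bottle: Brown glass reagent bottle with black cap, 60 mm wide, 130 mm tall, origin at the centre of its underside. Leave it.
- beaker: Clear beaker, 68 mm wide (72 at the rim), 85 mm tall, origin at the centre of its underside. Leave it.

How it is judged (in metres and radians):
On the way:
1. with the slide still out in front of the head, the blue stopper is fully home in the bottle's neck and let go (value of joint slide_in below 0.06 m and distance between blue_collar and bottle_mouth below 0.004 m and angle between the z axis of blue_stopper and the z axis of blank_bottle, either way round below 0.12 rad and contact force between the fingers and blue_stopper below 0.1 N), for 0.3 s.
At the end, for the whole second after the job is handed in: Slide at rest in its notch (0.145 m, within 2.5 mm), its grip held by the fingers (over 5 N, grasp point within 30 mm of grip_point); bottle upright on the well floor (5 mm, 0.1 rad); blue stopper home (collar within 4 mm of the mouth, in line within 0.12 rad) (value of joint slide_in between 0.1425 and 0.1475 m and velocity of joint slide_in between -0.005 and 0.005 m/s and contact force between the fingers and slide above 5 N and distance between the grasp point and grip_point below 0.03 m and distance between blank_bottle and well_floor below 0.005 m and angle between blank_bottle's own z axis and vertical below 0.1 rad and distance between blue_collar and bottle_mouth below 0.004 m and angle between the z axis of blue_stopper and the z axis of blank_bottle, either way round below 0.12 rad); the arm keeps its last pose, push and grip.
It fails at once if the slide is run on through the click, more than 8 mm past the notch (value of joint slide_in above 0.153 m).
It fails at once if the blank bottle is tipped by more than 0.3 rad (angle between blank_bottle's own z axis and vertical above 0.3 rad).
It fails at once if the white stopper, the brown bottle or the beaker is moved more than 20 mm (distance of any of white_stopper, reagent_bottle, beaker from where it was at the start of the episode above 0.02 m).
It also fails if it takes over 54 s, if anything falls off the work surface, if the arm or the gripper's body presses on something with over 40 N, if the wrist force passes 120 N, or if a joint passes its speed limit or range.

## Working session

There is one attempt and no reset: what is moved stays moved. The work goes in short steps, Python scripts to look and compute and a shell command to move; the robot and the scene stay as the last step left them, time stands still between calls to the robot, and variables do not carry over. Pictures are saved under pics/ and viewed, about 8 in all and at most 12, crops included, and the job is handed in when it is done.

```bash
mkdir -p pics; cat > h.py <<'E'
import numpy as np, cv2
from cell import ctrl
from scipy.spatial.transform import Rotation as R
def snap(cam,fn,crop=None,scale=1):
    d=ctrl.get_image(cam); f=d["frame"][:,:,::-1]
    if crop: f=f[crop[1]:crop[3],crop[0]:crop[2]]
    if scale!=1: f=cv2.resize(f,None,fx=scale,fy=scale,interpolation=cv2.INTER_CUBIC)
    cv2.imwrite("pics/"+fn,f); return d
def spots(cam,names):
    for n in names:
        for r in ctrl.spot_point(cam,n)[:2]: print(cam,n,np.round(r["at"],1),round(r["confidence"],2))
def tool():
    s=ctrl.read_state(); return np.array(s["eef_pos"]),R.from_euler("xyz",s["tool_rot"]),s
E
python3 - <<'E'
from h import *
p,r,s=tool(); print(s["clock"],p,r.as_matrix().round(3),s["width"],s["force"])
N=["photometer","grip_point","well_floor","slide_mark","read_mark","blank_bottle","bottle_mouth","blue_stopper","blue_collar","white_stopper","stopper_rack","reagent_bottle","beaker"]
a=ctrl.get_image("scene");b=ctrl.get_image("top")
cv2.imwrite("pics/s1.png",a["frame"][:,:,::-1]);cv2.imwrite("pics/t1.png",b["frame"][:,:,::-1])
for d in(a,b): print({k:v for k,v in d.items() if k!="frame"})
spots("scene",N);spots("top",N)
E
```

```text
0.0 [250.93911357 598.9161045  230.37644742] [[ 0.387  0.922 -0.001]
 [ 0.922 -0.387 -0.002]
 [-0.002 -0.    -1.   ]] 85.50598159773801 [0.34694952 0.92126432 0.17852453]
{'fx': 520.08574258704, 'fy': 520.08574258704, 'cx': 316.5699646916642, 'cy': 200.3921315389466, 'origin': array([1178.55187457, -545.3909773 ,  948.1005177 ]), 'orientation': array([-2.35940211,  0.01770736,  0.80500741])}
{'fx': 387.88088005550935, 'fy': 387.88088005550935, 'cx': 311.59013849490856, 'cy': 195.8400654379347, 'origin': array([ 316.98777431,   44.1340139 , 1205.81787405]), 'orientation': array([-2.91945465,  0.00477341, -1.58503459])}
scene photometer [4.964e+02 1.220e+02 3.000e-01] 0.67
scene photometer [501.9 -90.2  27.6] 0.25
scene grip_point [535.2 -92.5  47.5] 0.69
scene well_floor [512.   30.6  27.7] 0.89
scene slide_mark [502.1 -89.   27.1] 0.72
scene slide_mark [513.3  31.1  23.7] 0.42
scene read_mark [ 422.8 -329.9   30.3] 0.55
scene blank_bottle [514.8  26.2  25.2] 0.57
scene bottle_mouth [515.   30.1 103. ] 0.56
scene blue_stopper [ 424.7 -333.4    7.2] 0.63
scene blue_collar [535.5 -91.9 
[... 323 characters left out ...]
2.3] 0.97
top grip_point [530.2 -92.6  48.8] 0.81
top well_floor [517.2  34.2  17.7] 0.84
top slide_mark [500.3 -86.6  24.8] 0.91
top slide_mark [ 540.4 -325.     9.9] 0.53
top read_mark [469.9  53.8  17.8] 0.7
top blank_bottle [514.   34.2  25. ] 0.64
top bottle_mouth [510.2  28.9 103. ] 0.79
top blue_stopper [ 420.5 -331.6    5. ] 0.46
top blue_collar [509.   31.4 103.5] 0.75
top blue_collar [ 427.7 -329.8   35. ] 0.45
top white_stopper [ 538.4 -325.7    8.9] 0.61
top white_stopper [516.3  32.8  19.9] 0.32
top stopper_rack [ 478.3 -328.8    1.1] 0.83
top reagent_bottle [ 715.9 -151.1    0.9] 0.82
top reagent_bottle [ 541.2 -327.9   11.8] 0.39
top beaker [4.590e+02 3.708e+02 4.000e-01] 0.81
```

View pics/s1.png

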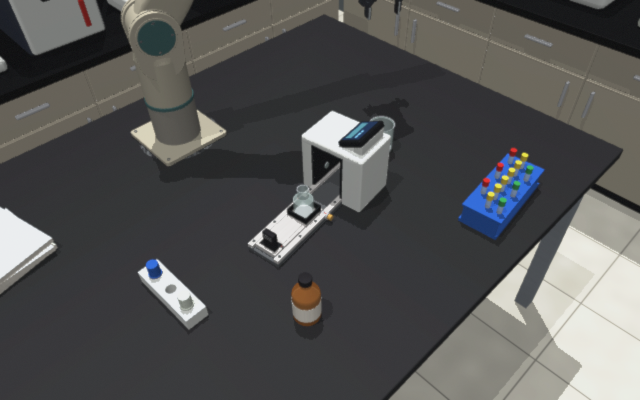

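View pics/t1.png

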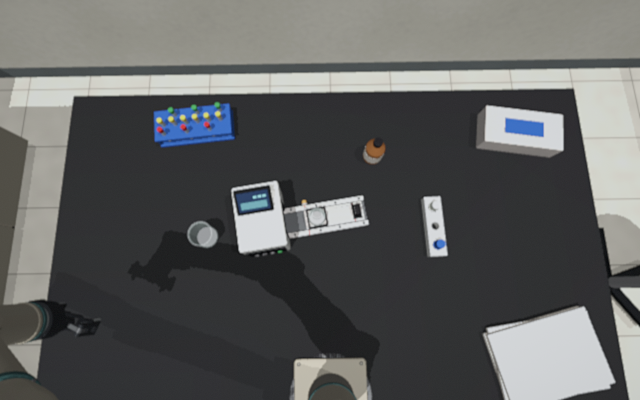

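The scene view shows the rack at left front, with blue at about (153,268) and white at (186,299). The slide grip is at (270,238), the bottle at (304,198), the head at (350,160) and the brown bottle at (306,300). The top view agrees: the blue stopper is at (439,244) and the slide runs about 10° off world y. The networks' good hits match. I'll go high over the head towards the rack, turning the jaws to lie along the slide direction.

```bash
python3 -m creep '[{"hand":1,"travel":[-10,18,-12],"angular":[0,0,-16]},{"hand":1,"travel":[-10,18,-12],"angular":[0,0,-16]},{"hand":1,"travel":[-28,50,-12],"angular":[0,0,-32]},{"hand":1,"travel":[-28,50,-12],"angular":[0,0,-32]},{"hand":1,"travel":[-28,50,-12],"angular":[0,0,-32]},{"hand":1,"travel":[-28,50,-12],"angular":[0,0,-32]},{"hand":1,"travel":[-28,50,-12],"angular":[0,0,-32]},{"hand":1,"travel":[-28,50,-12],"angular":[0,0,-32]},{"hand":1,"travel":[-28,50,-12],"angular":[0,0,-32]},{"hand":1,"travel":[-28,50,-12],"angular":[0,0,-32]},{"hand":1,"travel":[-28,50,-12],"angular":[0,0,-32]},{"hand":1,"travel":[-28,50,-12],"angular":[0,0,-32]},{"hand":1,"travel":[-54,51,-6],"angular":[0,0,-32]},{"hand":1,"travel":[-54,51,-6],"angular":[0,0,-32]},{"hand":1,"travel":[-54,51,-6],"angular":[0,0,-32]},{"hand":1,"travel":[-54,51,-6],"angular":[0,0,-32]},{"hand":1,"travel":[-54,51,-6],"angular":[0,0,-32]},{"hand":1,"travel":[-54,51,-6],"angular":[0,0,-32]},{"hand":1,"travel":[-54,51,-6],"angular":[0,0,-32]}]'
cat >> h.py <<'E'
def to(w,yaw=None):
    p,r,s=tool(); m=r.as_matrix()
    print("clk",round(s["clock"],2),"at",p.round(1),"z",m[:,2].round(3),"jaw deg",round(np.degrees(np.arctan2(m[1,0],m[0,0])),1),"w",round(s["width"],1),"F",np.round(s["force"],1))
    if w is not None:
        t=r.inv().apply(np.array(w,float)-p)/10
        g=[0,0,0]
        if yaw is not None: g=(r.inv()*R.from_euler("xyz",[180,0,yaw],degrees=True)).as_rotvec(degrees=True)
        print(" travel cm",t.round(2)," ang",np.round(g,1))
E
python3 -c "
from h import *
to([422,-331,200],99.5)
d=snap('wrist','w1.png');spots('wrist',['grip_point','bottle_mouth','slide_mark','read_mark'])
d=ctrl.get_image('wrist');print(d['origin'],d['orientation'])"
```

```text
clock: 3.3
eef_pos: [511.2, -99.3, 291.0]
tool_rot: [-3.14, 0.001, 1.726]
force: [0.8, 0.6, 0.6]
width: 85.2
clk 3.3 at [511.2 -99.3 291. ] z [-0.002 -0.001 -1.   ] jaw deg 98.9 w 85.2 F [0.8 0.6 0.6]
 travel cm [-21.5  -12.38   9.14]  ang [-0.1  0.1 -0.6]
wrist grip_point [531.5 -90.7  50.2] 0.72
wrist grip_point [500.7 -83.9  23.9] 0.17
wrist bottle_mouth [508.6  32.8 101.2] 0.76
wrist read_mark [465.4  54.1  22.2] 0.67
[ 434.14764395 -107.89600737  434.47455358] [ 2.82338099e+00 -1.71198981e-03  1.73561684e+00]
```

```bash
python3 -m creep '[{"hand":1,"travel":[-21.5,-12.4,5],"angular":[0,0,-0.6]},{"hand":1,"travel":[-21.5,-12.4,9],"angular":[0,0,-0.6]},{"hand":1,"travel":[-21.5,-12.4,9],"angular":[0,0,-0.6]},{"hand":1,"travel":[-21.5,-12.4,9],"angular":[0,0,-0.6]},{"hand":1,"travel":[-21.5,-12.4,9],"angular":[0,0,-0.6]},{"hand":1,"travel":[-21.5,-12.4,9],"angular":[0,0,-0.6]},{"hand":1,"travel":[-21.5,-12.4,9],"angular":[0,0,-0.6]},{"hand":1,"travel":[-21.5,-12.4,9],"angular":[0,0,-0.6]}]'
python3 -c "
from h import *
d=snap('wrist','w2.png');spots('wrist',['blue_stopper','blue_collar','white_stopper','stopper_rack'])
im=d['frame'];hsv=cv2.cvtColor(im,cv2.COLOR_RGB2HSV)
m=cv2.inRange(hsv,(105,120,50),(130,255,255));n,l,st,c=cv2.connectedComponentsWithStats(m);print(st[1:][st[1:,4]>80],c[1:][st[1:,4]>80])
print(d['origin'],d['orientation'])
to([422,-331,200],99.5)"
```

```text
clock: 4.4
eef_pos: [428.0, -324.6, 201.6]
tool_rot: [3.14, -0.001, 1.748]
force: [0.1, 0.7, -0.4]
width: 85.2
wrist blue_stopper [ 422.2 -332.2    5.7] 0.85
wrist blue_stopper [470.2  51.1  22.9] 0.37
wrist blue_collar [ 421.8 -330.    30.9] 0.98
wrist white_stopper [ 537.3 -329.7    4.7] 0.8
wrist white_stopper [ 422.6 -328.6   30.9] 0.33
wrist stopper_rack [ 478.6 -329.     2.5] 0.87
wrist stopper_rack [513.1  25.4  25.8] 0.15
[[299 164  24  30 577]
 [ 11 375  35  25 625]] [[310.6915078  178.12305026]
 [ 24.8784     387.4976    ]]
[ 348.50389037 -339.85421449  344.3745389 ] [ 2.82243243e+00 -2.45220857e-03  1.74814445e+00]
clk 4.65 at [ 427.8 -324.9  201.9] z [ 0.002  0.001 -1.   ] jaw deg 100.2 w 85.4 F [ 1.  -0.2  0.9]
 travel cm [-0.5  -0.68  0.19]  ang [ 0.1 -0.   0.7]
```

View pics/w2.png

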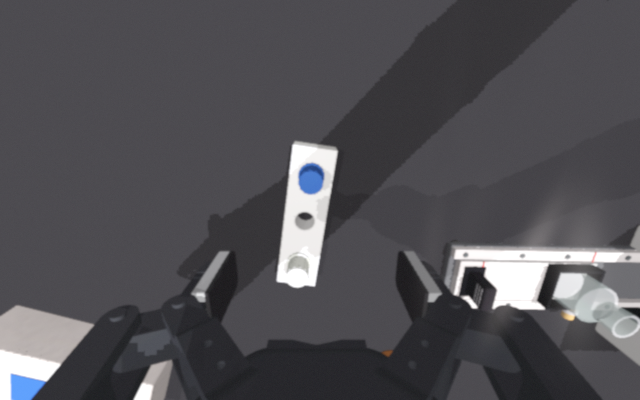

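The wrist view shows the blue stopper at (311,178), the empty hole at (305,220) and the white stopper at (297,270). Nothing stands near the blue one. All three cameras put it at about (422,-330.5). I'll centre on it, descend and grip.

```bash
python3 -m creep '[{"hand":1,"travel":[-0.45,-0.67,4],"angular":[0,0,0.7]},{"hand":1,"travel":[-0.45,-0.67,8],"angular":[0,0,0.7]},{"hand":1,"travel":[-0.45,-0.67,12],"angular":[0,0,0.7]},{"hand":1,"travel":[-0.45,-0.67,13.5],"angular":[0,0,0.7]},{"hand":1,"travel":[-0.45,-0.67,15],"angular":[0,0,0.7]},{"hand":1,"travel":[-0.45,-0.67,16.2],"angular":[0,0,0.7]},{"hand":1,"travel":[-0.45,-0.67,16.2],"angular":[0,0,0.7]},{"hand":1,"travel":[-0.45,-0.67,16.2],"angular":[0,0,0.7]},{"hand":1,"travel":[-0.45,-0.67,16.2],"angular":[0,0,0.7]}]'
python3 -c "
from h import *
to([422,-330.5,40],99.5);snap('wrist','w3.png')"
```

```text
clock: 5.55
eef_pos: [423.0, -330.8, 40.8]
tool_rot: [3.138, 0.001, 1.737]
force: [-0.0, 0.4, -0.3]
width: 85.3
clk 5.55 at [ 423.  -330.8   40.8] z [ 0.003 -0.001 -1.   ] jaw deg 99.5 w 85.3 F [-0.   0.4 -0.3]
 travel cm [ 0.04 -0.09  0.08]  ang [0.2 0.1 0. ]
```

View pics/w3.png

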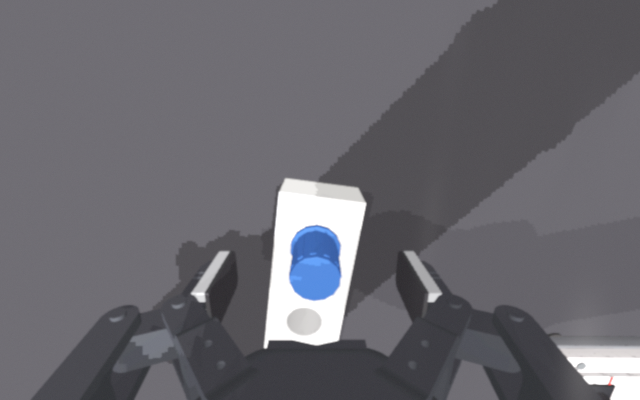

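The stopper head is at (316,275), midway between the pads at (216,275) and (420,275). I'll close the fingers and lift.

```bash
python3 -m creep '[{"hand":0,"travel":[0,0,0],"angular":[0,0,0]},{"hand":0,"travel":[0,0,0],"angular":[0,0,0]},{"hand":0,"travel":[0,0,0],"angular":[0,0,0]},{"hand":0,"travel":[0,0,0],"angular":[0,0,0]},{"hand":0,"travel":[0,0,0],"angular":[0,0,0]},{"hand":0,"travel":[0,0,0],"angular":[0,0,0]},{"hand":0,"travel":[0,0,0],"angular":[0,0,0]},{"hand":0,"travel":[0,0,0],"angular":[0,0,0]}]'
python3 -m creep '[{"hand":0,"travel":[0,0,-2],"angular":[0,0,0]},{"hand":0,"travel":[0,0,-5],"angular":[0,0,0]},{"hand":0,"travel":[0,0,-9],"angular":[0,0,0]},{"hand":0,"travel":[0,0,-13],"angular":[0,0,0]},{"hand":0,"travel":[0,0,-17],"angular":[0,0,0]},{"hand":0,"travel":[0,0,-17],"angular":[0,0,0]}]'
python3 -c "
from h import *
to([512,-20,200],99.5)
snap('wrist','w4.png');spots('wrist',['blue_stopper','blue_collar','bottle_mouth'])"
```

```text
clock: 6.4
eef_pos: [423.0, -330.9, 41.2]
tool_rot: [3.138, 0.001, 1.737]
force: [-1.1, 0.1, 5.8]
width: 24.4
clock: 7.0
eef_pos: [425.2, -333.0, 216.2]
tool_rot: [3.131, 0.009, 1.736]
force: [0.9, -0.2, 0.0]
width: 24.0
clk 7.0 at [ 425.2 -333.   216.2] z [ 0.012 -0.007 -1.   ] jaw deg 99.5 w 24.0 F [ 0.9 -0.2  0. ]
 travel cm [29.45 13.7   1.51]  ang [ 0.6  0.5 -0. ]
wrist blue_stopper [ 424.3 -332.3  181.3] 0.95
wrist blue_stopper [ 424.2 -331.6  207.7] 0.62
wrist blue_collar [ 422.3 -330.9  206.7] 0.86
wrist bottle_mouth [506.2  31.6 104.9] 0.94
wrist bottle_mouth [ 423.3 -332.5  184.2] 0.72
```

View pics/w4.png

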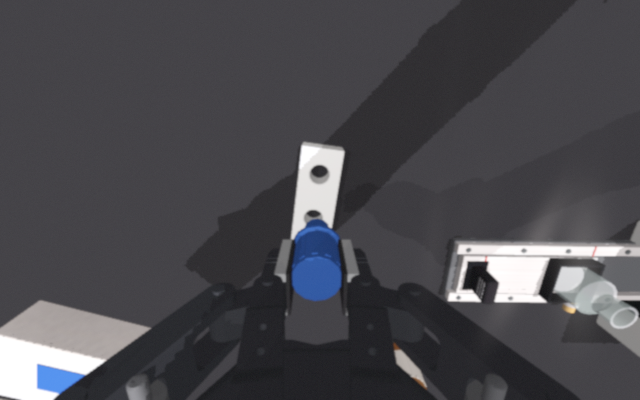

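Blue is held (width 24) and hangs straight, with its collar about 9 mm under the TCP, as planned. The hole at (319,174) is empty. Next I'll hover short of the bottle and measure the mouth from close by.

```bash
python3 -m creep '[{"hand":0,"travel":[29.4,13.7,1.5],"angular":[0.6,0.5,0]},{"hand":0,"travel":[29.4,13.7,1.5],"angular":[0.6,0.5,0]},{"hand":0,"travel":[29.4,13.7,1.5],"angular":[0.6,0.5,0]},{"hand":0,"travel":[29.4,13.7,1.5],"angular":[0.6,0.5,0]},{"hand":0,"travel":[29.4,13.7,1.5],"angular":[0.6,0.5,0]},{"hand":0,"travel":[29.4,13.7,1.5],"angular":[0.6,0.5,0]},{"hand":0,"travel":[29.4,13.7,1.5],"angular":[0.6,0.5,0]},{"hand":0,"travel":[29.4,13.7,1.5],"angular":[0.6,0.5,0]},{"hand":0,"travel":[29.4,13.7,1.5],"angular":[0.6,0.5,0]}]'
python3 -c "
from h import *
to([512,31,200],99.5)
snap('wrist','w5.png');spots('wrist',['blue_stopper','blue_collar','bottle_mouth','blank_bottle','well_floor','grip_point','slide_mark'])
for c in('scene','top'):
  ctrl.get_image(c);spots(c,['bottle_mouth','blue_collar','well_floor','grip_point','slide_mark'])"
```

```text
clock: 8.1
eef_pos: [507.1, -17.3, 193.8]
tool_rot: [-3.129, -0.009, 1.738]
force: [-0.5, -0.8, 0.1]
width: 24.1
clk 8.1 at [507.1 -17.3 193.8] z [-0.014  0.007 -1.   ] jaw deg 99.6 w 24.1 F [-0.5 -0.8  0.1]
 travel cm [ 4.69  1.28 -0.59]  ang [-0.7 -0.5  0.1]
wrist blue_stopper [505.6 -14.2 159.4] 0.65
wrist blue_collar [505.3 -12.8 184.1] 0.61
wrist bottle_mouth [509.   31.4 104.8] 0.69
wrist blank_bottle [511.   25.6  18.5] 0.88
wrist grip_point [533.  -91.4  43.7] 0.76
wrist grip_point [510.2  30.  104.3] 0.33
wrist slide_mark [498.3 -89.   23.2] 0.77
scene bottle_mouth [514.5  29.7 103.6] 0.6
scene bottle_mouth [466.6  54.5  21.8] 0.33
scene blue_collar [504.4 -17.7 184.8] 0.64
scene well_floor [510.9  27.6  26.6] 0.71
scene well_floor [510.9  30.4  25.6] 0.44
scene slide_mark [499.7 -90.   26.8] 0.61
top bottle_mouth [509.2  31.6  99.8] 0.7
top blue_collar [ 480.6 -330.4    2. ] 0.42
top blue_collar [ 715.5 -150.1    1.6] 0.35
top well_floor [511.8  31.4  19.1] 0.45
```

View pics/w5.png

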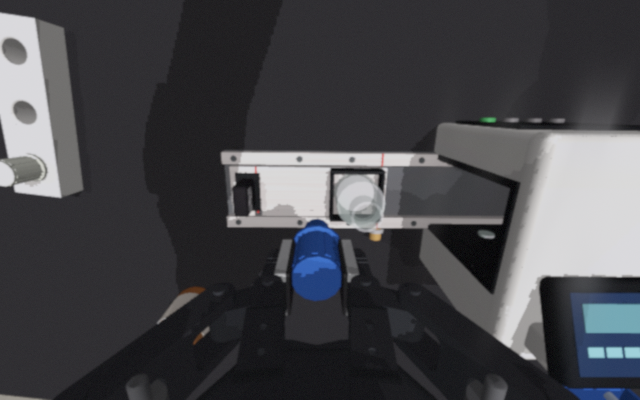

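The stopper hangs at (317,260), the bottle rim is near (367,212), and the grip is at (246,193). I'll draw a projected guess of the rim over zoomed crops to check the mouth position.

```bash
cat >> h.py <<'E'
def proj(d,P):
    M=R.from_euler("xyz",d["orientation"]); q=M.inv().apply(np.atleast_2d(P)-d["origin"])
    return np.c_[d["fx"]*q[:,0]/q[:,2]+d["cx"],d["fy"]*q[:,1]/q[:,2]+d["cy"]]
def ring(d,img,c,rad,col,x0,y0,k):
    t=np.linspace(0,2*np.pi,60);P=np.c_[c[0]+rad*np.cos(t),c[1]+rad*np.sin(t),0*t+c[2]]
    q=((proj(d,P)-[x0,y0]+.5)*k-.5); cv2.polylines(img,[np.round(q).astype(int)],True,col,1)
E
python3 - <<'E'
from h import *
out=[]
for cam in("wrist","scene","top"):
    d=ctrl.get_image(cam); c=proj(d,[511,31,100])[0]; w=33 if cam=="wrist" else 20
    k=260/(2*w); x0,y0=int(c[0])-w,int(c[1])-w
    a=cv2.resize(np.ascontiguousarray(d["frame"][y0:y0+2*w,x0:x0+2*w,::-1]),(260,260),interpolation=cv2.INTER_CUBIC)
    b=a.copy(); ring(d,b,[511,31,104],15,(0,0,255),x0,y0,k); out.append(np.vstack([a,b]))
cv2.imwrite("pics/c6.png",np.hstack(out))
E
```

```text
(no output)
```

View pics/c6.png

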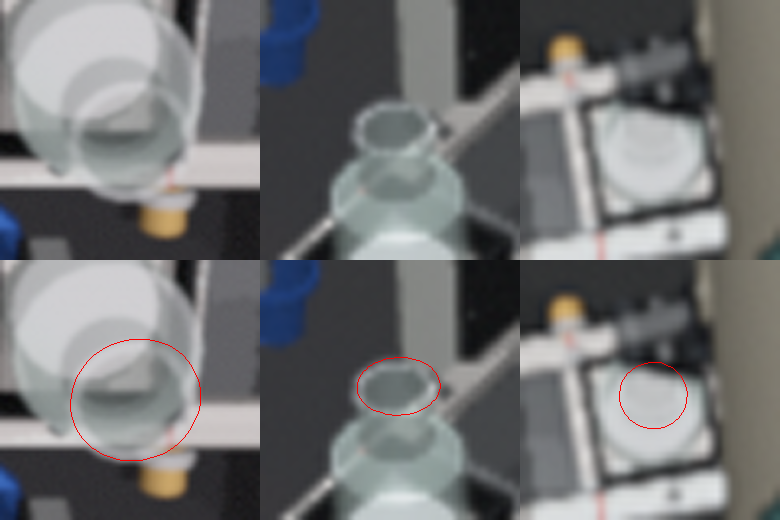

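The rim sits about 1.5 mm to −y of my guess in both the wrist and scene crops, so the mouth is at about (511.3, 29.3, 104). I'll move above it and compare stopper and mouth directly.

```bash
python3 -c "
from h import *
to([511.3,29.3,155],99.5)"
python3 -m creep '[{"hand":0,"travel":[2.5,1.2,0.5],"angular":[-0.7,-0.5,0]},{"hand":0,"travel":[4.5,1.2,2],"angular":[-0.7,-0.5,0]},{"hand":0,"travel":[4.5,1.2,3.8],"angular":[-0.7,-0.5,0]},{"hand":0,"travel":[4.5,1.2,3.8],"angular":[-0.7,-0.5,0]},{"hand":0,"travel":[4.5,1.2,3.8],"angular":[-0.7,-0.5,0]},{"hand":0,"travel":[4.5,1.2,3.8],"angular":[-0.7,-0.5,0]}]'
python3 - <<'E'
from h import *
p,r,s=tool(); to([511.3,29.3,155],99.5)
out=[]
for cam,w in(("wrist",65),("scene",32)):
    d=ctrl.get_image(cam); c=proj(d,[511,30,130])[0]
    k=390/(2*w); x0,y0=int(c[0])-w,int(c[1])-w
    a=cv2.resize(np.ascontiguousarray(d["frame"][y0:y0+2*w,x0:x0+2*w,::-1]),(390,390),interpolation=cv2.INTER_CUBIC)
    ring(d,a,[511.3,29.3,104],15,(0,0,255),x0,y0,k)
    for off,rad,col in((-9,15.5,(0,255,0)),(25,13,(0,255,255)),(-33,9,(255,0,255))): ring(d,a,p+[0,0,off],rad,col,x0,y0,k)
    out.append(a)
cv2.imwrite("pics/c7.png",np.hstack(out))
E
```

```text
clk 9.25 at [508.2 -17.5 195.3] z [-0.01   0.008 -1.   ] jaw deg 99.5 w 24.1 F [ 1.  -0.   0.3]
 travel cm [4.52 1.11 4.07]  ang [-0.5 -0.5  0. ]
clock: 9.85
eef_pos: [512.9, 28.5, 158.4]
tool_rot: [3.137, -0.0, 1.736]
force: [-0.4, -1.0, 0.3]
width: 24.5
clk 9.85 at [512.9  28.5 158.4] z [ 0.005  0.001 -1.   ] jaw deg 99.4 w 24.5 F [-0.4 -1.   0.3]
 travel cm [ 0.1  -0.15  0.34]  ang [ 0.3 -0.  -0.1]
```

View pics/c7.png

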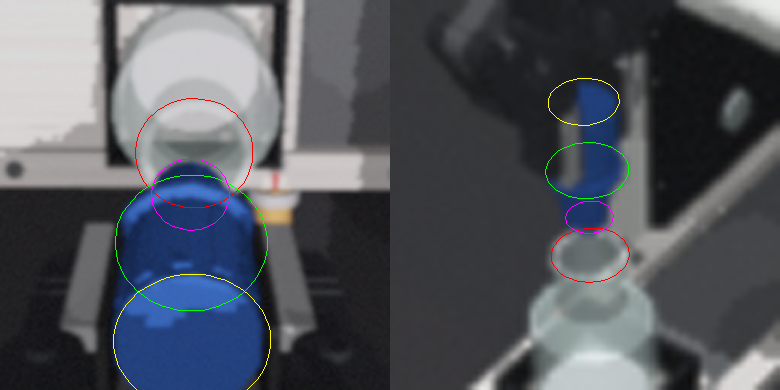

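The projected stopper rings (collar, head, plug tip) fit the picture in both views, as does the mouth ring. A correction of about (−1.6, +0.8) mm is left. I'll lower it gently.

```bash
python3 -m creep '[{"hand":0,"travel":[0.1,-0.15,0],"angular":[0.3,0,0]},{"hand":0,"travel":[0.1,-0.15,0.8],"angular":[0.3,0,0]},{"hand":0,"travel":[0.1,-0.15,1.5],"angular":[0.3,0,0]},{"hand":0,"travel":[0.1,-0.15,2],"angular":[0.3,0,0]},{"hand":0,"travel":[0.1,-0.15,2.5],"angular":[0.3,0,0]},{"hand":0,"travel":[0.1,-0.15,3],"angular":[0.3,0,0]},{"hand":0,"travel":[0.1,-0.15,3],"angular":[0.3,0,0]}]'
python3 -c "
from h import *
to([511.3,29.3,113],99.5)"
```

```text
clock: 10.65
eef_pos: [510.8, 29.4, 127.6]
tool_rot: [-3.14, -0.0, 1.736]
force: [-0.4, -0.2, 0.4]
width: 24.4
clk 10.65 at [510.8  29.4 127.6] z [-0.002  0.    -1.   ] jaw deg 99.4 w 24.4 F [-0.4 -0.2  0.4]
 travel cm [-0.02  0.05  1.46]  ang [-0.1 -0.  -0.1]
```

```bash
python3 -m creep '[{"hand":0,"travel":[0,0.02,0.4],"angular":[0,0,0]},{"hand":0,"travel":[0,0.02,0.8],"angular":[0,0,0]},{"hand":0,"travel":[0,0.02,1.1],"angular":[0,0,0]},{"hand":0,"travel":[0,0.02,1.3],"angular":[0,0,0]},{"hand":0,"travel":[0,0.02,1.45],"angular":[0,0,0]},{"hand":0,"travel":[0,0.02,1.5],"angular":[0,0,0]},{"hand":0,"travel":[0,0.02,1.5],"angular":[0,0,0]}]'
python3 -c "
from h import *
to([511.3,29.3,113],99.5)"
```

```text
clock: 11.35
eef_pos: [511.2, 29.7, 113.3]
tool_rot: [-3.141, -0.001, 1.736]
force: [-1.9, 1.4, 6.3]
width: 24.2
clk 11.35 at [511.2  29.7 113.3] z [-0.001  0.    -1.   ] jaw deg 99.5 w 24.2 F [-1.9  1.4  6.3]
 travel cm [-0.04  0.    0.03]  ang [-0.1 -0.  -0. ]
```

Contact reads 6 N upward at exactly the height expected for the collar on the rim. I'll open the fingers, rise straight up, and check.

```bash
python3 -m creep '[{"hand":1,"travel":[0,0,0],"angular":[0,0,0]},{"hand":1,"travel":[0,0,0],"angular":[0,0,0]},{"hand":1,"travel":[0,0,0],"angular":[0,0,0]},{"hand":1,"travel":[0,0,0],"angular":[0,0,0]},{"hand":1,"travel":[0,0,0],"angular":[0,0,0]},{"hand":1,"travel":[0,0,0],"angular":[0,0,0]},{"hand":1,"travel":[0,0,-2],"angular":[0,0,0]},{"hand":1,"travel":[0,0,-5],"angular":[0,0,0]},{"hand":1,"travel":[0,0,-9],"angular":[0,0,0]},{"hand":1,"travel":[0,0,-9],"angular":[0,0,0]},{"hand":1,"travel":[0,0,-9],"angular":[0,0,0]}]'
python3 - <<'E'
from h import *
d=snap("scene","c8.png",(220,140,400,280),4); spots("scene",["blue_collar","bottle_mouth","blank_bottle","grip_point"])
ctrl.get_image("wrist"); spots("wrist",["blue_collar","blue_stopper","grip_point","slide_mark","read_mark"])
to([532.5,-92,120],99.5)
E
```

```text
clock: 12.45
eef_pos: [511.7, 29.7, 204.0]
tool_rot: [3.141, -0.001, 1.736]
force: [0.3, 0.6, -0.6]
width: 85.5
scene blue_collar [510.4  28.7 106.4] 0.7
scene blue_collar [461.2 372.8  -1.3] 0.54
scene bottle_mouth [514.2  31.5 102.6] 0.65
scene bottle_mouth [466.4  54.7  23.3] 0.31
scene blank_bottle [516.4  28.9  21.1] 0.85
scene grip_point [534.9 -92.1  48.2] 0.84
wrist blue_collar [507.2  32.5 105.4] 0.62
wrist blue_collar [ 479.3 -331.5    5.5] 0.3
wrist blue_stopper [509.9  30.1  78.2] 0.63
wrist grip_point [531.9 -90.   51.7] 0.92
wrist grip_point [494.  126.4  -3.1] 0.4
wrist slide_mark [504.7 -85.4  22.5] 0.83
wrist read_mark [469.5  53.9  19.7] 0.6
clk 13.0 at [511.2  29.6 203. ] z [-0.002  0.    -1.   ] jaw deg 99.5 w 85.4 F [0.2 0.2 0.4]
 travel cm [-12.35   0.11   8.3 ]  ang [-0.1 -0.  -0. ]
```

View pics/c8.png

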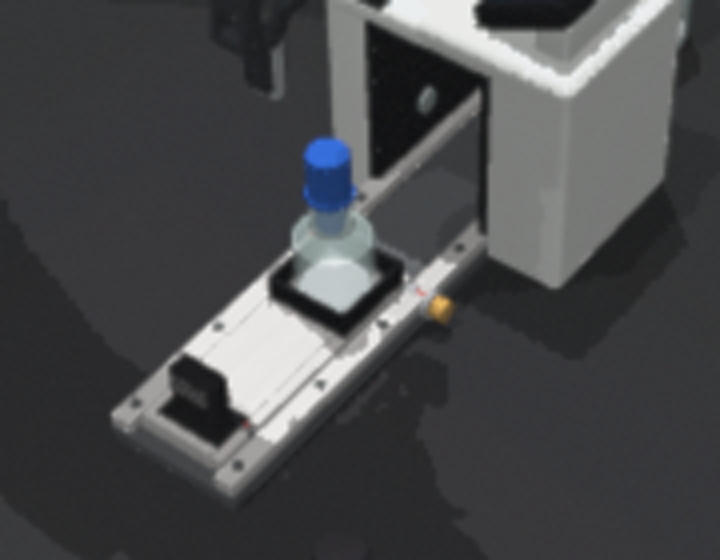

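The stopper is seated and upright in the bottle at about (327,175) in the crop, with its collar down on the rim; the grip is at (200,385). Before gripping, I'll get the slide's exact direction from the rail edges.

```bash
python3 - <<'E'
from h import *
d=ctrl.get_image("wrist"); g=cv2.cvtColor(d["frame"],cv2.COLOR_RGB2GRAY)
M=R.from_euler("xyz",d["orientation"])
def ray(u,v,z):
    q=M.apply([(u-d["cx"])/d["fx"],(v-d["cy"])/d["fy"],1]); return d["origin"]+q*(z-d["origin"][2])/q[2]
for l in cv2.createLineSegmentDetector().detect(g)[0][:,0]:
    if np.hypot(l[2]-l[0],l[3]-l[1])>70 and abs(l[3]-l[1])<.15*abs(l[2]-l[0]):
        a,b=ray(l[0],l[1],22),ray(l[2],l[3],22)
        if a[1]>b[1]: a,b=b,a
        print(l.round(0),a.round(1),b.round(1),"deg",round(np.degrees(np.arctan2(b[1]-a[1],b[0]-a[0])),2))
E
```

```text
[476. 255. 623. 256.] [578.7 253.7  22. ] [549.2 447.5  22. ] deg 98.67
[638. 114. 403. 110.] [418.1 112.   22. ] [378.6 373.2  22. ] deg 98.59
[397. 140. 184. 138.] [ 488.9 -127.8   22. ] [451.  113.5  22. ] deg 98.93
[226. 150. 343. 154.] [495.2 -80.2  22. ] [477.   55.5  22. ] deg 97.62
[437. 203. 346. 203.] [536.9  70.5  22. ] [518.4 182.1  22. ] deg 99.44
[612. 281. 511. 280.] [608.6 314.3  22. ] [587.3 451.5  22. ] deg 98.84
[289. 154. 218. 153.] [500.7 -88.6  22. ] [487.7  -6.4  22. ] deg 98.99
[528. 309. 616. 309.] [649.  356.6  22. ] [629.6 479.6  22. ] deg 98.97
```

```bash
python3 -m creep '[{"hand":1,"travel":[-4,0,0],"angular":[0,0,0]},{"hand":1,"travel":[-8,0,0],"angular":[0,0,0]},{"hand":1,"travel":[-12.4,0.15,4],"angular":[0,0,0]},{"hand":1,"travel":[-12.4,0.15,8],"angular":[0,0,0]},{"hand":1,"travel":[-12.4,0.15,8],"angular":[0,0,0]},{"hand":1,"travel":[-12.4,0.15,8],"angular":[0,0,0]}]'
```

```text
clock: 13.65
eef_pos: [532.5, -91.7, 122.8]
tool_rot: [-3.138, -0.002, 1.736]
force: [1.4, 0.1, 0.7]
width: 85.5
```

The slide axis is at about 98.9°. I'll look from above the grip and then descend.

```bash
python3 - <<'E'
from h import *
d=snap("wrist","w9.png"); spots("wrist",["grip_point","slide_mark"]); to([531.5,-93,30],98.9)
E
```

```text
wrist slide_mark [501.1 -87.3  23.6] 0.7
clk 13.8 at [534.6 -91.2 125.3] z [ 0.003  0.001 -1.   ] jaw deg 99.6 w 85.5 F [-0.5 -0.1  0.1]
 travel cm [-0.13 -0.36  9.53]  ang [ 0.2 -0.   0.7]
```

View pics/w9.png

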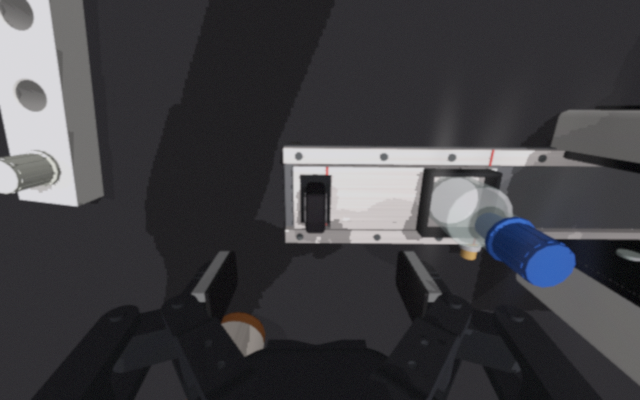

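The grip is at (316,205), on the jaws' mid-line at 317, and the brown bottle at (240,330) is well clear. I'll go down and close.

```bash
python3 -m creep '[{"hand":1,"travel":[-0.1,-0.3,2.5],"angular":[0.2,0,0.7]},{"hand":1,"travel":[-0.1,-0.3,5],"angular":[0.2,0,0.7]},{"hand":1,"travel":[-0.1,-0.3,7],"angular":[0.2,0,0.7]},{"hand":1,"travel":[-0.1,-0.3,8.5],"angular":[0.2,0,0.7]},{"hand":1,"travel":[-0.1,-0.3,9.3],"angular":[0.2,0,0.7]},{"hand":1,"travel":[-0.1,-0.3,9.3],"angular":[0.2,0,0.7]},{"hand":1,"travel":[-0.1,-0.3,9.3],"angular":[0.2,0,0.7]}]'
python3 -m creep '[{"hand":0,"travel":[0,0,0],"angular":[0,0,0]},{"hand":0,"travel":[0,0,0],"angular":[0,0,0]},{"hand":0,"travel":[0,0,0],"angular":[0,0,0]},{"hand":0,"travel":[0,0,0],"angular":[0,0,0]},{"hand":0,"travel":[0,0,0],"angular":[0,0,0]},{"hand":0,"travel":[0,0,0],"angular":[0,0,0]},{"hand":0,"travel":[0,0,0],"angular":[0,0,0]},{"hand":0,"travel":[0,0,0],"angular":[0,0,0]},{"hand":0,"travel":[0,0,0],"angular":[0,0,0]}]'
python3 -c "
from h import *
to(None);ctrl.get_image('scene');ctrl.get_image('top');spots('scene',['slide_mark','grip_point','read_mark']);spots('top',['slide_mark','read_mark'])"
```

```text
clock: 14.5
eef_pos: [533.0, -92.4, 33.5]
tool_rot: [3.14, 0.0, 1.726]
force: [0.5, -0.0, 0.2]
width: 85.6
clock: 15.4
eef_pos: [533.1, -92.4, 33.7]
tool_rot: [3.14, 0.0, 1.726]
force: [-1.1, -0.3, 4.6]
width: 15.1
clk 15.4 at [533.1 -92.4  33.7] z [ 0.001 -0.    -1.   ] jaw deg 98.9 w 15.1 F [-1.1 -0.3  4.6]
scene slide_mark [500.5 -90.7  25.9] 0.83
scene grip_point [535.8 -91.5  48.5] 0.95
scene read_mark [468.7  56.2  24.3] 0.78
top slide_mark [500.4 -86.2  23.6] 0.75
top read_mark [468.8  55.6  20.4] 0.56
```

The grip is held. I'll pull back lightly to feel the outer stop, as the zero for the 145 mm push.

```bash
python3 -m creep '[{"hand":0,"travel":[-0.1,0,0],"angular":[0,0,0]},{"hand":0,"travel":[-0.2,0,0],"angular":[0,0,0]},{"hand":0,"travel":[-0.3,0,0],"angular":[0,0,0]},{"hand":0,"travel":[-0.3,0,0],"angular":[0,0,0]}]'
cat >> h.py <<'E'
def ax(p0=None):
    p,r,s=tool(); u=np.array([-.155,.988,0]); v=np.array([.988,.155,0])
    print("clk",round(s["clock"],2),"p",p.round(1),"along",round(p@u,1),"lat",round(p@v,1),"F along/lat/z",round(s["force"]@u,1),round(s["force"]@v,1),round(s["force"][2],1),"w",round(s["width"],1))
E
python3 -c "
from h import *
ax()"
```

```text
clock: 16.15
eef_pos: [533.1, -92.5, 33.7]
tool_rot: [3.141, -0.003, 1.728]
force: [-1.8, 7.4, 6.2]
width: 15.1
clk 16.15 p [533.1 -92.5  33.7] along -174.0 lat 512.3 F along/lat/z 7.6 -0.6 6.2 w 15.1
```

The stop holds at 7.6 N, so slide_in = 0 is at along = −174.0 and the notch should be at −29.0. I'll push smoothly to about 125 mm, then creep.

```bash
python3 -m creep '[{"hand":0,"travel":[0.2,0,0],"angular":[0,0,0]},{"hand":0,"travel":[0.6,0,0],"angular":[0,0,0]},{"hand":0,"travel":[1.2,0,0],"angular":[0,0,0]},{"hand":0,"travel":[2,0,0],"angular":[0,0,0]},{"hand":0,"travel":[2.8,0,0],"angular":[0,0,0]},{"hand":0,"travel":[3.6,0,0],"angular":[0,0,0]},{"hand":0,"travel":[4.4,0,0],"angular":[0,0,0]},{"hand":0,"travel":[5.2,0,0],"angular":[0,0,0]},{"hand":0,"travel":[6,0,0],"angular":[0,0,0]},{"hand":0,"travel":[6.8,0,0],"angular":[0,0,0]},{"hand":0,"travel":[7.6,0,0],"angular":[0,0,0]},{"hand":0,"travel":[8.4,0,0],"angular":[0,0,0]},{"hand":0,"travel":[9.2,0,0],"angular":[0,0,0]},{"hand":0,"travel":[10,0,0],"angular":[0,0,0]},{"hand":0,"travel":[10.8,0,0],"angular":[0,0,0]},{"hand":0,"travel":[11.5,0,0],"angular":[0,0,0]},{"hand":0,"travel":[12.1,0,0],"angular":[0,0,0]},{"hand":0,"travel":[12.5,0,0],"angular":[0,0,0]},{"hand":0,"travel":[12.6,0,0],"angular":[0,0,0]},{"hand":0,"travel":[12.6,0,0],"angular":[0,0,0]}]'
python3 -c "
from h import *
ax();to(None);snap('scene','c10.png',(220,110,400,250),4)"
```

```text
clock: 18.15
eef_pos: [513.3, 32.9, 33.8]
tool_rot: [3.141, -0.004, 1.729]
force: [1.4, 0.4, -2.8]
width: 14.9
clk 18.15 p [513.3  32.9  33.8] along -47.1 lat 512.3 F along/lat/z 0.2 1.4 -2.8 w 14.9
clk 18.15 at [513.3  32.9  33.8] z [-0.     0.004 -1.   ] jaw deg 99.0 w 14.9 F [ 1.4  0.4 -2.8]
```

View pics/c10.png

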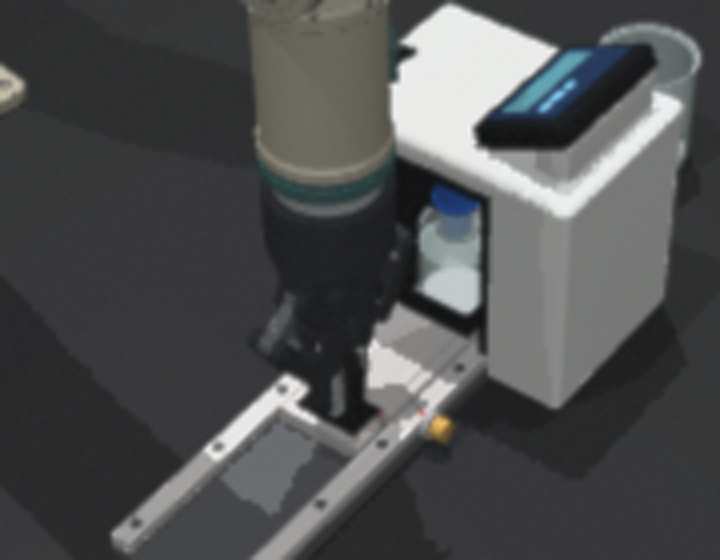

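The slide is in by about 127 mm, and the bottle stands upright inside the tunnel with its stopper on, at (455,240). I'll creep towards the notch while reading the force.

```bash
python3 -m creep '[{"hand":0,"travel":[0.3,0,0],"angular":[0,0,0]},{"hand":0,"travel":[0.6,0,0],"angular":[0,0,0]},{"hand":0,"travel":[0.9,0,0],"angular":[0,0,0]},{"hand":0,"travel":[1.1,0,0],"angular":[0,0,0]},{"hand":0,"travel":[1.25,0,0],"angular":[0,0,0]},{"hand":0,"travel":[1.25,0,0],"angular":[0,0,0]},{"hand":0,"travel":[1.25,0,0],"angular":[0,0,0]}]'
python3 -c "
from h import *
ax()"
python3 -m creep '[{"hand":0,"travel":[0.1,0,0],"angular":[0,0,0]},{"hand":0,"travel":[0.2,0,0],"angular":[0,0,0]},{"hand":0,"travel":[0.2,0,0],"angular":[0,0,0]}]'
python3 -c "
from h import *
ax()"
```

```text
clock: 18.9
eef_pos: [511.1, 47.0, 33.8]
tool_rot: [3.141, -0.006, 1.73]
force: [2.0, 3.2, -3.8]
width: 15.2
clk 18.9 p [511.1  47.   33.8] along -32.8 lat 512.3 F along/lat/z 2.9 2.5 -3.8 w 15.2
clock: 19.2
eef_pos: [510.6, 50.5, 33.8]
tool_rot: [3.141, -0.007, 1.731]
force: [-0.3, 5.7, -3.0]
width: 15.2
clk 19.2 p [510.6  50.5  33.8] along -29.3 lat 512.3 F along/lat/z 5.7 0.5 -3.0 w 15.2
```

It clicked: the hand was pulled ahead of its target to 144.7 mm. I'll re-target at the measured pose and check that the force dies away.

```bash
python3 -m creep '[{"hand":0,"travel":[0.03,0,0],"angular":[0,0,0]},{"hand":0,"travel":[0.03,0,0],"angular":[0,0,0]},{"hand":0,"travel":[0.03,0,0],"angular":[0,0,0]},{"hand":0,"travel":[0.03,0,0],"angular":[0,0,0]}]'
python3 -c "
from h import *
ax()
ctrl.get_image('scene');spots('scene',['slide_mark','read_mark','grip_point','blue_collar','bottle_mouth','blank_bottle','white_stopper','reagent_bottle','beaker'])
ctrl.get_image('wrist');spots('wrist',['slide_mark','read_mark'])
snap('wrist','w11.png',(200,120,520,300),2.5);ax()"
```

```text
clock: 19.6
eef_pos: [510.6, 50.8, 33.8]
tool_rot: [3.141, -0.007, 1.731]
force: [0.6, 2.6, -2.3]
width: 15.1
clk 19.6 p [510.6  50.8  33.8] along -29.0 lat 512.3 F along/lat/z 2.5 1.0 -2.3 w 15.1
scene slide_mark [478.3  52.7  27.3] 0.6
scene read_mark [467.8  54.1  24.9] 0.68
scene read_mark [490.3 173.   25.4] 0.23
scene grip_point [513.1  51.9  44.6] 0.8
scene bottle_mouth [489.4 174.2 101.8] 0.67
scene blank_bottle [491.4 171.6  27.3] 0.62
scene white_stopper [ 539.8 -327.5    3.7] 0.71
scene white_stopper [ 480.5 -330.3   -0.7] 0.2
scene reagent_bottle [ 714.3 -148.5   -2.7] 0.88
scene beaker [462.7 370.1  -1.3] 0.75
wrist slide_mark [478.1  56.3  22.3] 0.78
wrist read_mark [470.2  53.   20.7] 0.93
clk 20.3 p [510.6  50.8  33.8] along -29.0 lat 512.3 F along/lat/z 3.1 0.8 -3.5 w 15.3
```

View pics/w11.png

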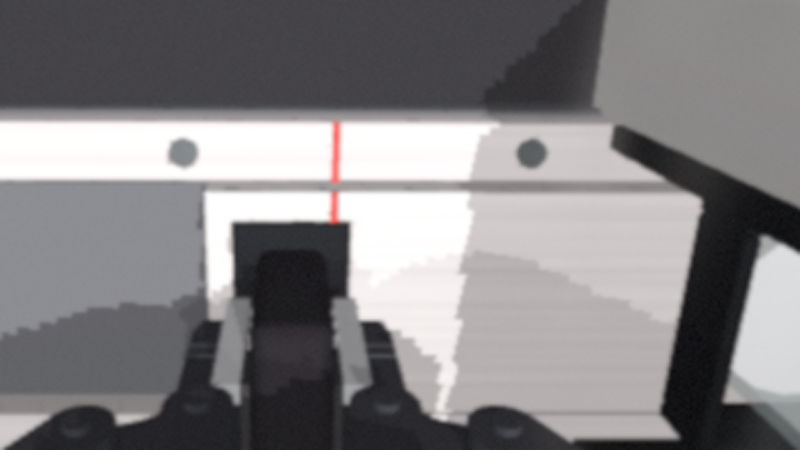

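The two red lines meet at (335,185) in the crop. The slide is at rest at 145.0 mm in the notch with the grip held, so I'll hand in.

```bash
python3 -c "
from h import *
print(ctrl.finish_job());ax()"
```

```text
the job is handed in; nothing more can be done
None
the job is handed in; nothing more can be done
```

The blue stopper is seated in the blank bottle and let go. The slide is in its notch with the gripper still holding its black grip, and I handed the job in at about 20 s. The hand-in gives no verdict.

**Stopper:** It met the rim at the expected height with 6 N. After I let go, the picture showed it upright with its collar on the rim.

**Slide:** I felt the outer stop first and used it as zero. The ball pulled the hand forward at the click, and I stopped there. My last checks before handing in were:
- The slide stood 145.0 mm in, and this did not change over 0.7 s.
- About 3 N was left along the slide, little more than its friction.
- The two red lines met in the wrist picture.
- The grip was held at 15 mm finger width.

**Left alone:** The last detections put the white stopper, brown bottle and beaker within about 5 mm of where they started.

**Not fully confirmed:**
- The last scene picture gave no detection of the blue collar inside the tunnel. The last clear look was at about 127 mm, with the bottle upright and the stopper on. The bottle's base and mouth were still found in line at the end.
- The networks' estimates for the two marks differed along the slide by 2 to 3 mm, which is within their error. I relied on the measured travel and the line picture instead.

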